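# Set the gas for the rice pot

## Task

Two gas canisters with regulator wheels stand on the emergency-kitchen table. On the larger canister, turn the wheel until its pointer, on the rim away from you, lines up with the steel tab clipped to the dial's edge, then let go of it. Leave the small canister's wheel as it is set.

Things in the scene. Friction and masses are not known exactly. Their poses are not given: they have to be found in the camera images.
- big_bar (a point): Upright grip bar across the black regulator wheel on the LARGER gas canister (110 mm diameter, fixed). Wheel: flat, 96 mm diameter, level. Bar: 50 mm long, 16 thick, 38 above the wheel's face, top 168 mm above the table. The point is on the wheel's vertical axis, 18 mm below the bar's top. x: along the bar, towards the pointer; z up; turns with the wheel.
- big_pointer (a point): Tip of the small white pointer on the far rim of the larger wheel, 60 mm from its axis, 134.5 mm above the table, in line with the grip bar. The wheel is stiff (0.08 Nm), stays where left and goes 1 rad either way of the dial's middle. The pointer starts clockwise (from above) of the tab, by 0.4 to 1.4 rad.
- big_mark (a point): Where the pointer belongs: 60 mm from the same axis, 132 mm above the table, just inside the fixed bright steel tab (12 mm wide, 20 mm tall, sticking out 18 mm) clipped to the far edge of the dark dial plate (144 mm diameter) under the larger wheel. The tab's place along that edge varies. x: outwards from the axis.
- small_pointer (a point): Tip of the white pointer on the wheel (62 mm diameter) of the SMALLER gas canister (84 mm diameter; its grip bar's top is 136 mm above the table), 43 mm from that wheel's axis, 108.5 mm above the table. That wheel must stay as it is.
Not all that is in view belongs to the job. What is shaped like the part that bears big_bar but red or turquoise is not meant.

How it is judged:
At the end, for the whole second after the job is handed in: The larger wheel's pointer tip is within 12 mm (about 11 degrees) of the point beside the steel tab, and stays there with the wheel let go (horizontal distance between big_pointer and big_mark below 0.012 m); the robot touches nothing.
It fails at once if the small canister's wheel was turned (its pointer moved more than 10 mm) (distance of small_pointer from where it was at the start of the episode above 0.01 m).
It also fails if it takes over 29 s, if anything falls off the work surface, if the arm or the gripper's body presses on something with over 40 N, if the wrist force passes 120 N, or if a joint passes its speed limit or range.

## Robot

A 7-joint arm with a two-finger parallel gripper is mounted at the origin on the work surface. World frame = base frame: x ahead of the robot, y to its left, z up, the work surface at z = 0. Lengths are in m, angles in rad, forces in N, time in s.
With the tool pointing down it reaches from about 0.4 to 0.9 m from the base axis. Payload 5.6 kg.
Tool frame: the origin (TCP) lies between the finger pads; the fingertips stand 17 mm ahead of it and the grasp point (between the pads) lies 2 mm behind it (arm.tcp_to_tips is the distance from the TCP to the fingertips, in m); z points along the fingers, y is the line along which they close (so a half turn about z gives the same grasp; the last joint's range is limited). The gripper opens to 92 mm and grips with 3 to 60 N. Pads are 20 mm wide; open, the fingers measure 128 mm over their backs; the gripper's body (75 mm by 189 mm) begins 69 mm behind the grasp point.
Start: joints at [-1.318, 0.468, -0.012, 1.603, 0.006, 1.071, -0.056], TCP at [0.19, 0.622, 0.232] pointing down, gripper open.
Joint ranges: [-2.53, 2.53], [-0.31, 2.02], [-1.57, 1.55], [0.28, 2.44], [-1.29, 4.43], [0.15, 1.84], [-2.92, 2.92]. Speed limits (rad/s): [2.57, 2.57, 3.14, 3.14, 3.14, 3.14, 3.14].

## Interface

Orientations are given as a unit quaternion [x, y, z, w].
In Python, from workcell import arm, claw, telemetry, eyes, look_for, outline_of gives the robot as it stands. The module is installed in compiled form; this text tells all that it offers. Calls block until the motion is done:
- arm.reach(position, orientation): joint-space move of the TCP to a pose.
- arm.line_to(position, orientation=None, v=0.15): straight line of the TCP; orientation=None keeps the orientation; v is the mean speed in m/s.
- arm.move_j(angles): joint-space move.
- claw.set_gripper(opening, effort=None): finger opening in m; effort is the grip in N (None keeps the last); returns when the fingers have stopped.
- arm.sleep(seconds).
- arm.solve_ik(position, orientation): joint angles nearest the present ones, or None.
- telemetry.observe(): the state.
- eyes.grab_frame(name): name is "side" or "top" or "wrist"; returns the picture (420x560x3 uint8, red, green, blue); there is no depth.
- eyes.get_calibration(name): a dict with "fx", "fy", "cx", "cy" (pixels), "position" and "orientation" of the camera in the world; the wrist camera has in their place "T_tool_cam" (4x4, takes a point from camera to tool coordinates, whose origin is the TCP and whose axes are the flange's). Camera axes: x right, y down, z forward; pixel columns grow to the right and rows downward; lengths in m; the calibration is good to about 2 mm. The wrist camera is an equidistant fisheye: a pixel r from the principal point sees the ray r / f radians off the axis. A picture is of the moment at which its call begins: read the wrist's pose just before it. get_calibration takes no time and is no camera call.
A pose or a line that the arm cannot do raises arm.Unreachable and nothing moves.
- arm.job_done(): hands the job in; it is judged then, once.
Trained networks look in the newest picture that a camera, given by its name, has taken for a name from the list of things; names that differ only in an ending like _2 or _b are one class to them, and where a whole thing is asked for, a point or a joint stands for the part that bears it (a point fixed in the world has none). Each returns a list of dicts, best first, with "score" (0 to 1); they miss things now and then, are a little off and sometimes report something else, mostly with a low value. They report only what shows in the picture. A call takes as long as a camera call. They do not tell look-alikes from the thing itself.
- look_for(camera, thing): "box" ([centre column, centre row, width, height] in pixels, round what is visible of it).
- outline_of(camera, thing): "region" (420x560 bool, what is visible of it) and "box" ([centre column, centre row, width, height] in pixels, round what is visible of it).
The state is a dict: "time": time; "q": joint angles; "joint_velocities": joint speeds; "effort": joint torques, N m; "position": TCP position; "eef_rot": TCP orientation; "contact_force": force on the tool from outside, world axes, zero at the start; "wrist_torque": the same for the moment, N m; "opening": finger opening in m; "finger_force": force on a finger pad.
Only numpy, scipy, OpenCV 4.12 (cv2) and the standard library are available. Lean on these libraries where they do the work, as an engineer would, in place of code of your own. Each camera call takes 0.05 s, during which the arm holds its last target. There are 200 camera calls.

## Working session

There is one attempt and no reset: what is moved stays moved. The work goes in short steps, each a Python script; the robot and the scene stay as the last script left them, time stands still between calls to the robot, and variables do not carry over. Pictures are saved under pics/ and viewed, at most 10 in all, crops included, and the job is handed in when it is done.

```bash
mkdir -p pics; python3 - <<'E'
from workcell import arm, claw, telemetry, eyes, look_for, outline_of
import cv2,numpy as np
s=telemetry.observe();print(s['time'],s['position'],s['eef_rot'])
ims=[]
for c in ("side","top"):
    im=eyes.grab_frame(c);cv2.imwrite(f'pics/{c}0.png',im[...,::-1])
    k=eyes.get_calibration(c);print(c,k)
    for t in ("big_bar","big_pointer","big_mark","small_pointer"):
        print(t,[(round(d['score'],2),np.round(d['box'],1).tolist()) for d in look_for(c,t)])
E
```

```text
0.0 [0.18940252 0.62121807 0.23065062] [ 1.47399149e-01  9.89076704e-01 -8.72375474e-04 -5.70668454e-05]
side {'fx': 390.9359996281973, 'fy': 390.9359996281973, 'cx': 279.2208250004402, 'cy': 217.27301829663423, 'position': array([ 0.8407706 , -0.32625124,  0.83181217]), 'orientation': array([ 0.83363889,  0.46274223, -0.14539083, -0.264154  ])}
big_bar [(0.83, [128.2, 186.0, 46.3, 39.4]), (0.81, [334.0, 150.8, 38.7, 36.9]), (0.69, [271.8, 311.4, 53.0, 57.4])]
big_pointer [(0.93, [273.1, 311.9, 51.5, 58.4]), (0.89, [132.2, 189.3, 45.7, 35.7]), (0.59, [333.8, 152.6, 38.3, 32.0])]
big_mark [(0.66, [303.3, 335.5, 15.0, 9.7])]
small_pointer [(0.83, [411.6, 200.1, 33.9, 27.4])]
top {'fx': 445.3923078934987, 'fy': 445.3923078934987, 'cx': 285.8548945729279, 'cy': 203.61744486818645, 'position': array([ 0.17551595, -0.02018417,  1.21000468]), 'orientation': array([-0.65150387,  0.7511373 , -0.08144804,  0.06856871])}
big_bar [(0.92, [325.1, 130.4, 40.9, 32.8]), (0.9, [404.8, 286.4, 40.2, 41.9]), (0.56, [203.4, 248.1, 37.8, 41.0])]
big_pointer [(0.96, [405.2, 285.7, 42.4, 43.4]), (0.76, [325.6, 128.9, 39.6, 35.2]), (0.56, [205.1, 250.2, 39.9, 39.6])]
big_mark []
small_pointer []
```

View pics/top0.png

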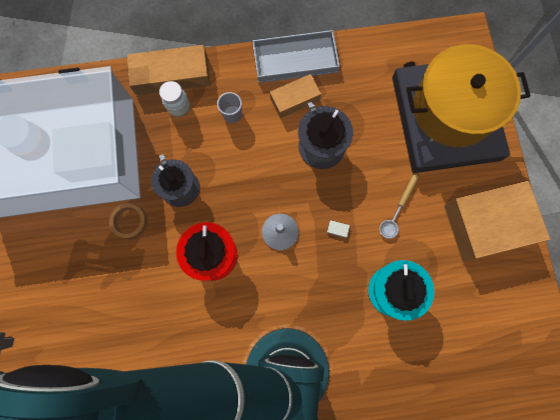

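View pics/side0.png

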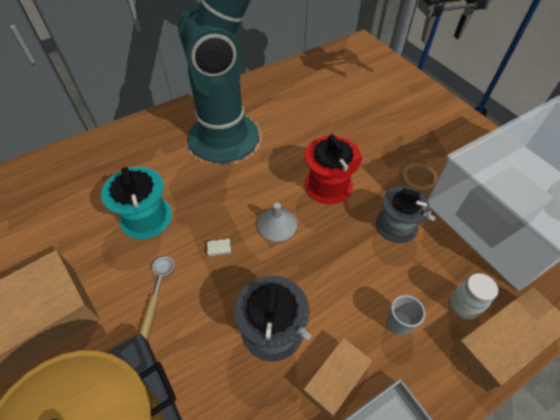

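The top view shows four wheel-like things: grey large (325,130), grey small (175,182), red (205,250) and turquoise (405,290). The large grey one is the target: its dial is dark, a steel tab sits at about (311,105), and its pointer is at about (335,115). In the side view it is at (271,311), with the tab at about (305,335). I'll confirm this in an enlarged crop.

```bash
cat > h.py <<'E'
import numpy as np,cv2
from scipy.spatial.transform import Rotation as R
from workcell import arm, claw, telemetry, eyes, look_for, outline_of
def ray(c,u,v):
    k=eyes.get_calibration(c);d=R.from_quat(k['orientation']).apply([(u-k['cx'])/k['fx'],(v-k['cy'])/k['fy'],1]);return k['position'],d
def atz(c,u,v,z):
    p,d=ray(c,u,v);return p+d*(z-p[2])/d[2]
def proj(c,P):
    k=eyes.get_calibration(c);q=R.from_quat(k['orientation']).inv().apply(np.asarray(P)-k['position']);return np.array([k['fx']*q[0]/q[2]+k['cx'],k['fy']*q[1]/q[2]+k['cy']])
E
python3 - <<'E'
from h import *
a=cv2.imread('pics/top0.png')[90:175,285:370];b=cv2.imread('pics/side0.png')[270:365,225:320]
f=lambda x:cv2.resize(x,(400,400),interpolation=cv2.INTER_CUBIC)
cv2.imwrite('pics/crop1.png',np.hstack([f(a),f(b)]))
for c,(u,v) in dict(top=(325,130),side=(272,311)).items():
    eyes.grab_frame(c)
    for t in ("big_bar","big_pointer"):
        for d in outline_of(c,t):
            if np.hypot(d['box'][0]-u,d['box'][1]-v)<25:
                r=d['region'];m=np.argwhere(r).mean(0)[::-1];print(c,t,d['score'],d['box'],r.sum(),m,atz(c,*m,.132))
E
```

```text
top big_bar 0.74 [325.4, 131.7, 37.3, 37.6] 1043 [325.19942474 129.93863854] [ 0.58367896 -0.18411696  0.132     ]
top big_pointer 0.67 [327.0, 129.9, 41.0, 33.0] 1096 [324.96167883 129.93613139] [ 0.58377153 -0.18351309  0.132     ]
side big_bar 0.78 [272.9, 313.1, 52.9, 55.0] 2085 [271.63021583 308.56978417] [ 0.59469746 -0.1877855   0.132     ]
side big_pointer 0.67 [272.6, 311.0, 51.9, 56.3] 2082 [271.80019212 308.34630163] [ 0.59448959 -0.18728489  0.132     ]
```

View pics/crop1.png

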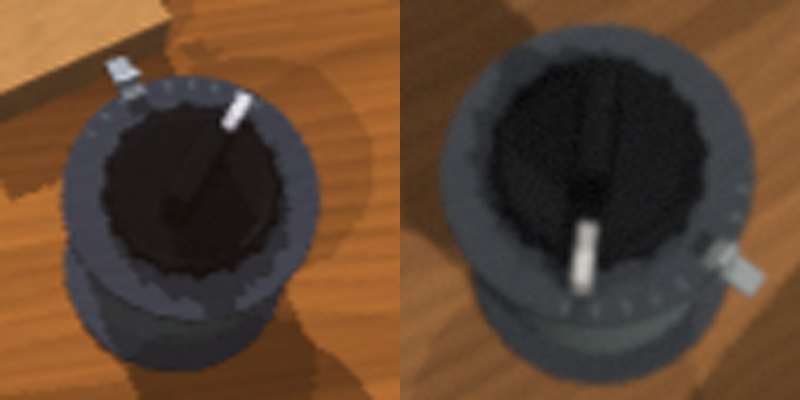

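The crop confirms the target: a dark grey canister with a dark dial and a black wheel. The white pointer tip is at about (337,110) top and (268,339) side. The steel tab's inner end is at about (313,110) top and (301,328) side, counter-clockwise of the pointer. Next I'll fit the geometry.

```bash
python3 - <<'E'
from h import *
from scipy.optimize import least_squares
def tri(a,b):
    f=lambda P:np.r_[proj('top',P)-a,proj('side',P)-b]
    s=least_squares(f,[.58,-.18,.13]);return s.x,s.fun
for n,a,b in [('dial c',(325.6,132.2),(272.1,311.6)),('ptr tip',(337.4,109.7),(267.75,339.35)),('tab in',(313.3,110.2),(301,328.2)),('tab out',(310.5,102.8),(309.8,338.9)),('ptr in',(333.7,117.2),(269.65,322.7))]:
    print(n,*[np.round(v,4) for v in tri(a,b)])
dc=tri((325.6,132.2),(272.1,311.6))[0][:2]
def f(p):
    C=np.array(p[:2]);u=lambda t:np.array([np.cos(t),np.sin(t)])
    P=np.r_[C+.06*u(p[2]),.1345]
    r=[proj('top',np.r_[C,p[4]])-(325.6,132.2),proj('side',np.r_[C,p[4]])-(272.1,311.6),proj('top',P)-(337.4,109.7),proj('side',P)-(267.75,339.35)]
    T=np.r_[C+.072*u(p[3]),p[5]];O=np.r_[C+.088*u(p[3]),p[5]]
    r+=[proj('top',T)-(313.3,110.2),proj('side',T)-(301,328.2),proj('top',O)-(310.5,102.8),proj('side',O)-(309.8,338.9)]
    return np.concatenate(r)
s=least_squares(f,[.59,-.185,-.3,.3,.12,.13]);print(s.x.round(4));print(s.fun.round(1))
# check IK over needed yaw range
Rz=lambda t:(R.from_euler('z',t)*R.from_euler('x',np.pi)).as_quat()
q0=telemetry.observe()['q'];print(np.round(q0,2))
for k in (-90,90):
  for t in (s.x[2],s.x[3]+.05):
    for z in (.25,.152): 
      q=arm.solve_ik([*s.x[:2],z],Rz(t+np.radians(k)+np.pi/2)); print(k,round(t,2),z,None if q is None else np.round(q,2))
E
```

```text
dial c [ 0.5896 -0.1859  0.103 ] [-1.0634 -0.3309 -0.818   0.0875]
ptr tip [ 0.6381 -0.2238  0.1252] [-0.7925 -0.2371 -0.5699  0.0596]
tab in [ 0.6503 -0.1604  0.1171] [-1.5693 -0.5609 -1.1718  0.1356]
tab out [ 0.6743 -0.1567  0.1124] [-1.6339 -0.6056 -1.2036  0.1422]
ptr in [ 0.6159 -0.2074  0.1344] [-1.5326 -0.4665 -1.1305  0.1194]
[ 0.5889 -0.1875 -0.6349  0.3711  0.1033  0.1152]
[-0.4 -0.2 -1.7  0.2 -0.6 -1.4 -0.6 -2.2 -1.6 -2.3  0.   3.4 -1.8  0.2
 -1.6 -2.2]
[-1.32  0.47 -0.01  1.6   0.01  1.07 -0.06]
-90 -0.63 0.25 [-0.6   0.76  1.35  1.72 -0.77  1.31 -1.29]
-90 -0.63 0.152 [-0.49  0.77  1.11  1.8  -0.78  1.09 -1.3 ]
-90 0.42 0.25 [-0.47  0.56  1.03  1.71 -0.52  1.17 -0.44]
-90 0.42 0.152 [-0.47  0.74  1.06  1.8  -0.74  1.06 -0.28]
90 -0.63 0.25 [-0.4   0.52  0.92  1.71 -0.45  1.14  1.58]
90 -0.63 0.152 [-0.3   0.6   0.78  1.79 -0.51  0.96  1.62]
90 0.42 0.25 [-0.3   0.47  0.76  1.7  -0.35  1.11  2.55]
90 0.42 0.152 [-0.14  0.54  0.53  1.78 -0.34  0.91  2.53]
```

```bash
cat >> h.py <<'E'
Rz=lambda t:(R.from_euler('z',t)*R.from_euler('x',np.pi)).as_quat()
def watz(u,v,z,s):
    k=eyes.get_calibration('wrist');dx,dy=(u-k['cx'])/k['fx'],(v-k['cy'])/k['fy'];th=np.hypot(dx,dy)
    d=np.array([dx/th*np.sin(th),dy/th*np.sin(th),np.cos(th)]);T=k['T_tool_cam'];Q=R.from_quat(s['eef_rot'])
    p=s['position']+Q.apply(T[:3,3]);d=Q.apply(T[:3,:3]@d);return p+d*(z-p[2])/d[2]
E
python3 - <<'E'
from h import *
s=telemetry.observe();p=s['position']
arm.line_to([p[0],p[1],.33],v=.3)
q=np.array(telemetry.observe()['q']);q[0]=.31;q[6]=1.23;arm.move_j(q)
arm.reach([.590,-.187,.27],Rz(-.63+np.pi))
s=telemetry.observe();print(s['time'],s['position'],s['eef_rot'],np.round(s['q'],2))
im=eyes.grab_frame('wrist');cv2.imwrite('pics/w1.png',im[...,::-1])
np.save('s1.npy',np.r_[s['position'],s['eef_rot']]);print(eyes.get_calibration('wrist'))
for t in ("big_bar","big_pointer","big_mark"):
    for d in outline_of('wrist',t):
        m=np.argwhere(d['region']).mean(0)[::-1];print(t,round(d['score'],2),np.round(d['box'],1),m,watz(*m,.132,s))
E
```

```text
4.9833 [ 0.5900804  -0.18618062  0.2698102 ] [ 3.08964410e-01  9.51073522e-01 -7.50349624e-05 -3.78160691e-04] [ 0.27  0.38 -0.03  1.64  0.01  1.12  1.18]
{'fx': 325.19226210127806, 'fy': 325.19226210127806, 'cx': 276.7217690893527, 'cy': 211.27948234008605, 'T_tool_cam': array([[ 1.53894560e-03, -9.61702591e-01, -2.74090784e-01,
         7.60758204e-02],
       [ 9.99998357e-01,  1.74251513e-03, -4.99244223e-04,
         3.08609683e-04],
       [ 9.57731800e-04, -2.74089565e-01,  9.61703693e-01,
        -1.52351983e-01],
       [ 0.00000000e+00,  0.00000000e+00,  0.00000000e+00,
         1.00000000e+00]])}
big_bar 0.8 [276.6 206.2 100.9 115.5] [276.84328721 200.04576353] [ 0.58679485 -0.18354347  0.132     ]
big_bar 0.67 [10.4 14.6 20.9 22.2] [ 6.76486486 11.14864865] [ 0.21148272 -0.3035571   0.132     ]
big_pointer 0.84 [277.9 207.3 112.1 114.2] [277.106487  200.1345099] [ 0.58700481 -0.18339604  0.132     ]
big_pointer 0.57 [ 8.2 14.9 15.5 29.9] [ 6.55313351 11.42234332] [ 0.2114829  -0.30399117  0.132     ]
big_mark 0.78 [341.7 241.4  25.4  19.9] [338.88461538 241.51923077] [ 0.65532788 -0.15903039  0.132     ]
```

View pics/w1.png

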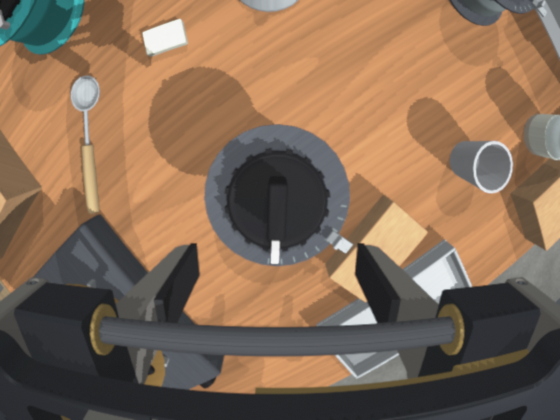

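The wrist view shows the wheel centred near (277,200), with the bar upright in the picture. The pointer tip is at (275,264). The tab runs from about (330,236) to (350,246).

```bash
python3 - <<'E'
from h import *
a=np.load('s1.npy');s=dict(position=a[:3],eef_rot=a[3:])
C=watz(277,199,.131,s)[:2]
print(C)
for n,u,v,z in [('tip',275,264,.1345),('pin',276,241,.1345),('tab_in',332,237,.132),('tab_out',350,246,.132),('tab_net',338.9,241.5,.132),('bar',278,182,.168),('wl',228,200,.13),('wr',328,200,.13)]:
    P=watz(u,v,z,s)[:2];d=P-C;print(n,P.round(4),np.hypot(*d).round(4),np.arctan2(d[1],d[0]).round(3))
E
```

```text
[ 0.58627521 -0.18298941]
tip [ 0.6371 -0.2221] 0.0641 -0.657
pin [ 0.6182 -0.2072] 0.04 -0.65
tab_in [ 0.6473 -0.162 ] 0.0646 0.331
tab_out [ 0.666  -0.1526] 0.0853 0.364
tab_net [ 0.6553 -0.159 ] 0.0731 0.334
bar [ 0.5682 -0.1689] 0.023 2.48
wl [ 0.5604 -0.2207] 0.0457 -2.173
wr [ 0.6151 -0.1451] 0.0476 0.921
```

```bash
python3 - <<'E'
from h import *
c=[.588,-.1845];t0=-.65;t1=.345
claw.set_gripper(.05)
arm.reach([*c,.23],Rz(t0+np.pi));arm.line_to([*c,.153],v=.08)
def st(n):
    s=telemetry.observe();y=R.from_quat(s['eef_rot']).apply([-1,0,0]);print(n,round(s['time'],2),s['position'].round(4),round(np.arctan2(y[1],y[0]),3),'F',s['contact_force'].round(1),'M',s['wrist_torque'].round(2),round(s['opening'],4),s['finger_force']);return s
st('down');claw.set_gripper(0,40);s=st('grip')
if .012<s['opening']<.02:
    for t in np.linspace(t0,t1,6)[1:]:
        arm.reach([*c,.153],Rz(t+np.pi));st('turn')
eyes.grab_frame('side');im=eyes.grab_frame('side');cv2.imwrite('pics/s2.png',cv2.resize(im[250:370,210:350,::-1],None,fx=4,fy=4))
E
```

```text
down 7.34 [ 0.5884 -0.1846  0.1536] -0.65 F [-0.5 -0.4  0.1] M [-0.01 -0.01 -0.05] 0.0498 0.0
grip 7.95 [ 0.5879 -0.1847  0.1531] -0.65 F [-1.4 -0.8  1.2] M [-0.13  0.21  0.01] 0.0155 39.98539388179779
turn 8.24 [ 0.5879 -0.1847  0.1531] -0.455 F [-0.5  0.6  1.5] M [-0.1   0.2   0.11] 0.0158 39.9870228767395
turn 8.53 [ 0.5879 -0.1846  0.1531] -0.258 F [-1.2 -0.2  1.2] M [-0.03  0.3   0.07] 0.0159 39.98717665672302
turn 8.82 [ 0.588  -0.1846  0.1531] -0.06 F [-2.2 -0.4  3.3] M [-0.06  0.35  0.06] 0.0156 39.987314343452454
turn 9.12 [ 0.588  -0.1845  0.1531] 0.138 F [-1.3  0.1  3.1] M [0.   0.46 0.09] 0.0156 39.98745381832123
turn 9.41 [ 0.588  -0.1845  0.1531] 0.337 F [-1.8 -0.7  4.6] M [0.13 0.57 0.1 ] 0.0157 39.987600445747375
```

View pics/s2.png

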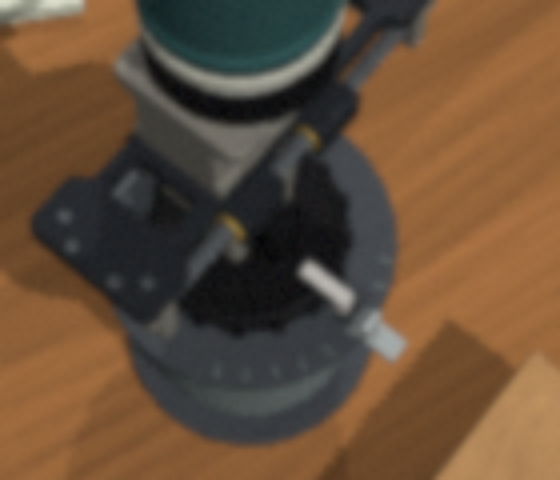

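The side crop shows the pointer, tip at about (352,303) in the crop, in line with the tab at (380,335). I'll release, back off and check.

```bash
python3 - <<'E'
from h import *
claw.set_gripper(.05);p=telemetry.observe()['position']
arm.line_to([p[0],p[1],.27],v=.12);arm.sleep(.3)
s=telemetry.observe();print(s['time'],s['contact_force'],s['opening'])
im=eyes.grab_frame('wrist');cv2.imwrite('pics/w2.png',cv2.resize(im[120:280,190:370,::-1],None,fx=3.5,fy=3.5))
E
```

```text
11.5917 [ 0.4029368  -0.8337412   0.29140856] 0.050189809652509826
```

View pics/w2.png

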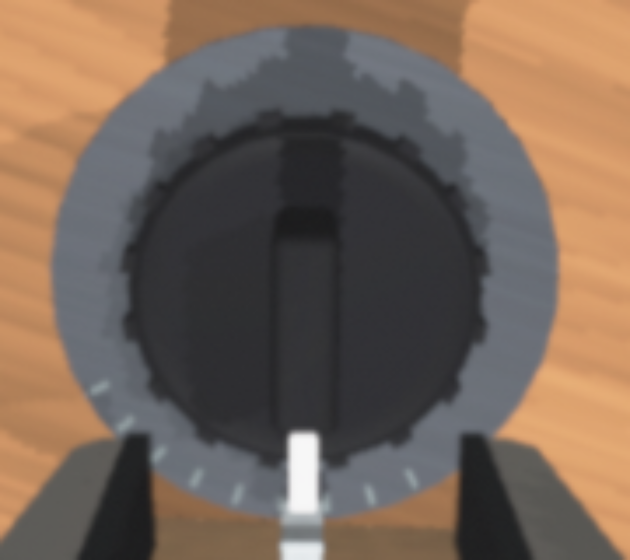

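The wrist crop shows the pointer (303,475) right in line with the tab (302,540), and the gripper is clear of the wheel.

```bash
python3 -c "
from workcell import arm
print(arm.job_done())"
```

```text
the job is handed in; nothing more can be done
None
```

I turned the larger canister's wheel about 1 rad until its pointer lined up with the steel tab, let go of it and handed the job in at about 12 s; the arm never went near the small canister's wheel, and no verdict was returned.

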